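Select the sample port and start the run

ROBOT

A 6-joint arm with a two-finger parallel gripper is mounted at the origin on the work surface. World frame = base frame: x ahead of the robot, y to its left, z up, the work surface at z = 0. Lengths are in m, angles in rad, forces in N, time in s.
With the tool pointing down it reaches from about 0.3 to 0.875 m from the base axis. Payload 6.4 kg.
Tool frame: the origin (TCP) lies between the finger pads; the fingertips stand tip_extent ahead of it and the grasp point (between the pads) lies 5 mm behind it (tip_extent is the distance from the TCP to the fingertips, in m); z points along the fingers, y is the direction in which the jaws open and shut (so a half turn about z gives the same grasp; the last joint's range is limited). The gripper opens to 85 mm and grips with 20 to 120 N. Pads are 22 mm wide; open, the fingers measure 114 mm over their backs; the gripper's body (76 mm by 85 mm) begins 54 mm behind the grasp point. The pads swing forward as they close: fully open they stand 13 mm farther back than shut.
Start: joints at [-1.32, 0.181, 1.607, -0, 1.354, -0.206], TCP at [0.254, -0.516, 0.245] pointing down, gripper open.
Joint ranges: [-2.99, 2.99], [-0.89, 2.07], [0.3, 2.58], [-1.14, 4.28], [0, 2.63], [-3.12, 3.12]. Speed limits (rad/s): [2.57, 2.57, 3.01, 3.14, 3.14, 3.14].

INTERFACE

Orientations are given as a unit quaternion [w, x, y, z].
In Python, from bench import * gives the robot as it stands.
- The arm moves only by the shell command python3 -m jog 'ROWS'. ROWS is JSON, a list of rows, each a list of 3 entries, a list of its own where there are three numbers: the shift along the tool's x, y, z in mm, then the turn, a rotation vector about the tool's x, y, z in rad, then the opening, from 0 (shut) to 1 (fully open). A call has 1 to 20 rows; each row is the pose to reach, as a shift and turn from the pose measured when the call began, along the tool's axes at that moment; what a row does not reach only later rows make up. A row lasts 1/12 s, in which the tool goes at most 41.7 mm and 7.16 degrees, less where a joint would pass 70% of its speed; a pose out of reach is approached as far as the arm can. A call with a gripper value outside its range is refused whole. The fingers move at their own pace and stop on an object; the grip force is fixed at half the most. Time passes only in rows, so rows that repeat a pose let the fingers close. It gives the time, the measured TCP pose, the force and the opening at its end, in the units of the state.
- get_obs(): the state, without advancing time (a new reading comes with each control period).
- camera(name): name is "side" or "top" or "wrist"; returns (picture, depth): 420x560x3 uint8, red, green, blue; 420x560 float32, m along the optical axis (not along the pixel's ray), 0 where there is no reading.
- get_calibration(name): a dict with "fx", "fy", "cx", "cy" (pixels), "k1" (the pictures are not rectified: a ray, as slopes to the right and down, at radius r is drawn at 1 + k1 r^2 times it, then the intrinsics apply), "world_from_camera" (4x4, takes a point from camera to world coordinates). Camera axes: x right, y down, z forward; pixel columns grow to the right and rows downward; lengths in m; the calibration is good to about 2 mm. A picture is of the moment at which its call begins: read the wrist's pose just before it. get_calibration takes no time and is no camera call; for the wrist camera it gives the pose at the moment of the call.
- hand_in(): hands the job in, once; it reports no verdict.
The state is a dict: "time_s": time; "q": joint angles; "dq": joint speeds; "joint_efforts": joint torques, N m; "eef_pos": TCP position; "eef_rot": TCP orientation; "wrist_force": force on the tool from outside, world axes, zero at the start; "torque": the same for the moment, N m; "opening": opening from 0.0 (shut) to 1.0 (fully open).
Only numpy, scipy, OpenCV 4.12 (cv2) and the standard library are available. Lean on these libraries where they do the work, as an engineer would, in place of code of your own. Each camera call takes 0.05 s, during which the arm holds its last target.

TASK

Of the four keys on the steel sampling unit, press the one in front of the port with the tall vial fully down, so that it stays down. Then press the wide bar key on the remote pad fully down to start the run, let it come back up, and withdraw. Press gently with the fingertips, press no other key, and leave the vials, the wrench and the jar where they are.

Things in the scene. Friction and masses are not known exactly. Their poses are not given: they have to be found in the camera images.
- sampler: Fixed stainless sampling unit, a block 150 (x) by 250 (y) by 60 mm high; origin at the centre of its underside on the bench, its x axis points from the keys to the ports, z up. Four ports (holes 25 mm wide, 25 mm deep) in a row along its y, 58 mm apart, port 1 at the +y end, hold one glass vial each; 75 mm in front of each port (its -x side) and joined to it by a dark line on the deck is that port's key. Turned by up to 0.2 rad.
- tall_vial: The tall capped amber glass vial, 23 mm diameter, 75 mm high; loose, upright in one of the four ports, 50 mm of it showing above the deck (its top 110 mm above the bench). Origin at the centre of its foot, 35 mm above the bench. Stays where it is.
- short_vial1: A short capped amber glass vial, 23 mm diameter, 46 mm high; loose, upright in another port, 21 mm showing above the deck. Origin at the centre of its foot. Stays where it is.
- short_vial2: A short capped amber glass vial, 23 mm diameter, 46 mm high; loose, upright in another port, 21 mm showing above the deck. Origin at the centre of its foot. Stays where it is.
- short_vial3: A short capped amber glass vial, 23 mm diameter, 46 mm high; loose, upright in another port, 21 mm showing above the deck. Origin at the centre of its foot. Stays where it is.
- key1_top (a point): Centre of the top face of key 1, the key of port 1: a square grey key, 24 x 24 mm, standing 16 mm above the deck (76 mm above the bench). It moves with the key; z up, x and y as the unit's.
- key2_top (a point): Centre of the top face of key 2, the key of port 2: a square grey key, 24 x 24 mm, standing 16 mm above the deck (76 mm above the bench). It moves with the key; z up, x and y as the unit's.
- key3_top (a point): Centre of the top face of key 3, the key of port 3: a square grey key, 24 x 24 mm, standing 16 mm above the deck (76 mm above the bench). It moves with the key; z up, x and y as the unit's.
- key4_top (a point): Centre of the top face of key 4, the key of port 4: a square grey key, 24 x 24 mm, standing 16 mm above the deck (76 mm above the bench). It moves with the key; z up, x and y as the unit's.
- key1 (a joint): Travel of key 1 in m: 0 up, 0.008 fully down; past that the cap alone gives 4 mm more, against 5 to 11 N, as a cushion. It slides straight down with a push of about 2.3 N at the start of its travel and 3.7 N at the end, and stays down where it is left.
- key2 (a joint): Travel of key 2 in m: 0 up, 0.008 fully down; past that the cap alone gives 4 mm more, against 5 to 11 N, as a cushion. It slides straight down with a push of about 2.3 N at the start of its travel and 3.7 N at the end, and stays down where it is left.
- key3 (a joint): Travel of key 3 in m: 0 up, 0.008 fully down; past that the cap alone gives 4 mm more, against 5 to 11 N, as a cushion. It slides straight down with a push of about 2.3 N at the start of its travel and 3.7 N at the end, and stays down where it is left.
- key4 (a joint): Travel of key 4 in m: 0 up, 0.008 fully down; past that the cap alone gives 4 mm more, against 5 to 11 N, as a cushion. It slides straight down with a push of about 2.3 N at the start of its travel and 3.7 N at the end, and stays down where it is left.
- start_top (a point): Centre of the top face of the start key: the wide bar key, 24 (its x) by 42 mm (its y), standing 16 mm above its box, 64 mm above the bench; moves with the key; axes as the pad's. It is one of three key boxes in a row, 62 mm apart, on the remote pad that lies on the robot's side of the unit; their order changes.
- start (a joint): Travel of the start key in m: 0 up, 0.008 fully down; past that the cap alone gives 4 mm more, against 5 to 11 N, as a cushion. A spring takes 1 N to start and 3.6 N fully down, and brings it back up when released.
- start_box: The fixed white box under the start key, 56 x 58 x 40 mm, on the pad's 8 mm base plate (60 x 200 mm); origin at the centre of its underside.
- stop_top (a point): Centre of the top face of the round key (24 mm diameter) on another box of the pad, 64 mm above the bench. Not to be pressed.
- stop (a joint): Travel of the round key in m, 0 up, grows as it is pressed; sprung.
- stop_box: The fixed box under the round key, same box as the start key's.
- hold_top (a point): Centre of the top face of the small square key (16 x 16 mm) on another box of the pad, 64 mm above the bench. Not to be pressed.
- hold (a joint): Travel of the small square key in m, 0 up, grows as it is pressed; sprung.
- hold_box: The fixed box under the small square key, same box as the start key's.
- wrench: A loose steel wrench, 160 mm long, lying on the bench to one side of the unit; not part of the work.
- jar: A loose amber glass jar, 60 mm diameter, 85 mm high, standing on the bench to the other side of the unit; origin at the centre of its foot; not part of the work.
There are look-alikes about, which are no part of the job. What is shaped like the short_vial3 but green is not meant.

How it is judged:
By the outcome, as a careful person would: the job done as asked, in the order asked, and still so for the second after the job is handed in, with the robot touching nothing.
It also fails if it takes over 45 s, if anything falls off the work surface, if the arm or the gripper's body presses on something with over 40 N, if the wrist force passes 120 N, or if a joint passes its speed limit or range.

## Working session

There is one attempt and no reset: what is moved stays moved. The work goes in short steps, Python scripts to look and compute and a shell command to move; the robot and the scene stay as the last step left them, time stands still between calls to the robot, and variables do not carry over. Pictures are saved under pics/ and viewed, and the job is handed in when it is done.

```bash
mkdir -p pics; ls
python3 - <<'E'
from bench import *
import cv2
o=get_obs();print({k:o[k] for k in o})
for n in ["side","top","wrist"]:
    p,d=camera(n);cv2.imwrite(f"pics/{n}0.png",p[:,:,::-1]);c=get_calibration(n);print(n,c)
try: print(tip_extent)
except Exception as e: print(e)
import bench;print(dir(bench))
E
```

```text
pics
{'time_s': 0.0, 'q': array([-1.32029077e+00,  1.81539986e-01,  1.60803858e+00,  3.20848537e-05,
        1.35377110e+00, -2.06288250e-01]), 'dq': array([ 0.00017139, -0.00096042, -0.0014861 ,  0.00055895, -0.00119493,
       -0.00012746]), 'joint_efforts': array([-8.50841916e-04, -4.44869006e+01, -3.51337552e+01, -3.89834213e-04,
        9.13171767e-03,  2.68757091e-06]), 'eef_pos': array([ 0.25351251, -0.51550359,  0.24436994]), 'eef_rot': array([-8.78634769e-04,  9.74031023e-01,  2.26412884e-01, -3.76169963e-06]), 'wrist_force': array([ 0.4747439 , -0.2434991 ,  0.07165509]), 'torque': array([ 0.01605365,  0.0307449 , -0.0059244 ]), 'opening': 0.9988904637629185}
side {'fx': 500.48817626644745, 'fy': 500.48817626644745, 'cx': 288.60780925033566, 'cy': 206.95409324366787, 'k1': 0.018507778676162812, 'world_from_camera': array([[-0.96781265, -0.13829618,  0.21026849,  0.36628712],
       [-0.25085347,  0.59741225, -0.76168966,  0.838138  ],
       [-0.0202782 , -0.78991947, -0.61287521,  0.76689379],
       [ 0.        ,  0.        ,  0.        ,  1.        ]])}
top {'fx': 416.94
[... 282 characters left out ...]
-0.21257321, -0.97714462,  0.95256928],
       [ 0.        ,  0.        ,  0.        ,  1.        ]])}
wrist {'fx': 310.41395034854975, 'fy': 310.41395034854975, 'cx': 274.9943286555287, 'cy': 211.65660464352524, 'k1': -0.05505718015763591, 'world_from_camera': array([[ 0.44082407, -0.86255697, -0.24833366,  0.31636145],
       [-0.8975923 , -0.4240736 , -0.12037292, -0.48441407],
       [-0.00148325,  0.27596566, -0.96116635,  0.37346323],
       [ 0.        ,  0.        ,  0.        ,  1.        ]])}
0.014
['MotionError', '__builtins__', '__cached__', '__doc__', '__file__', '__loader__', '__name__', '__package__', '__spec__', 'camera', 'get_calibration', 'get_obs', 'hand_in', 'tip_extent']
```

View pics/top0.png

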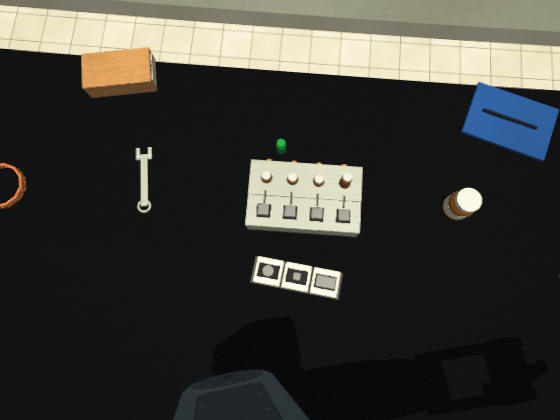

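View pics/side0.png

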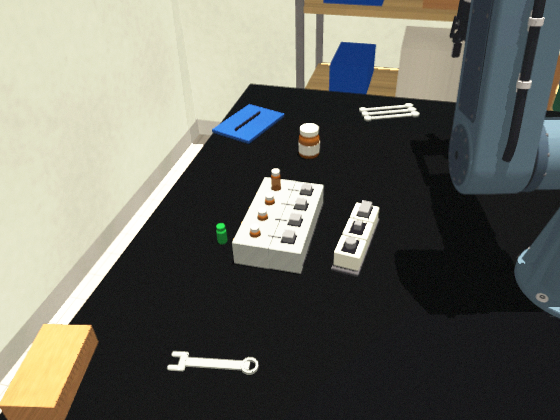

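The top view shows the tall vial in the rightmost port at about (346,180), with its key at (343,215). The bar key is the rightmost pad box at (326,282). The side view agrees: the tall vial is at (276,180). Next I'll zoom in and measure.

```bash
cat > h.py <<'E'
import numpy as np, cv2
from bench import *
def ray(n,uv,c=None):
    c=c or get_calibration(n)
    x=(uv[0]-c['cx'])/c['fx'];y=(uv[1]-c['cy'])/c['fy']
    a,b=x,y
    for _ in range(10):
        s=1+c['k1']*(a*a+b*b);a,b=x/s,y/s
    T=c['world_from_camera'];return T[:3,3],T[:3,:3]@np.array([a,b,1])
def onz(n,uv,z,c=None):
    o,d=ray(n,uv,c);return o+d*(z-o[2])/d[2]
def proj(n,P,c=None):
    c=c or get_calibration(n);T=c['world_from_camera'];p=T[:3,:3].T@(np.array(P)-T[:3,3])
    a,b=p[0]/p[2],p[1]/p[2];s=1+c['k1']*(a*a+b*b)
    return np.array([a*s*c['fx']+c['cx'],b*s*c['fy']+c['cy']])
E
python3 - <<'E'
import cv2
p=cv2.imread('pics/top0.png')[140:310,235:385];cv2.imwrite('pics/topz.png',cv2.resize(p,None,fx=3.5,fy=3.5,interpolation=cv2.INTER_CUBIC))
p=cv2.imread('pics/side0.png')[155:285,220:395];cv2.imwrite('pics/sidez.png',cv2.resize(p,None,fx=4,fy=4,interpolation=cv2.INTER_CUBIC))
E
```

```text
(no output)
```

View pics/topz.png

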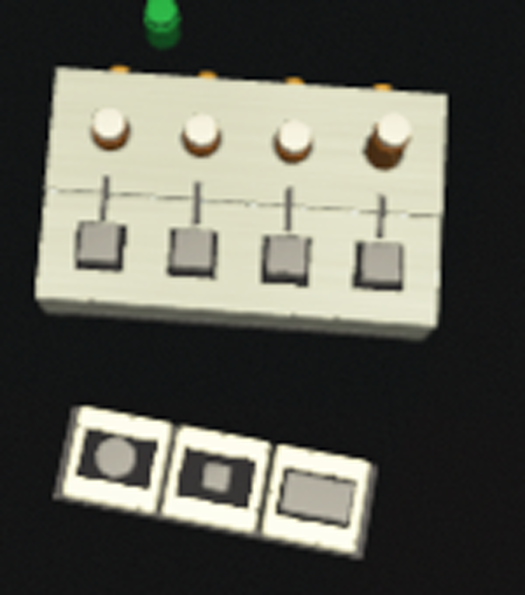

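View pics/sidez.png

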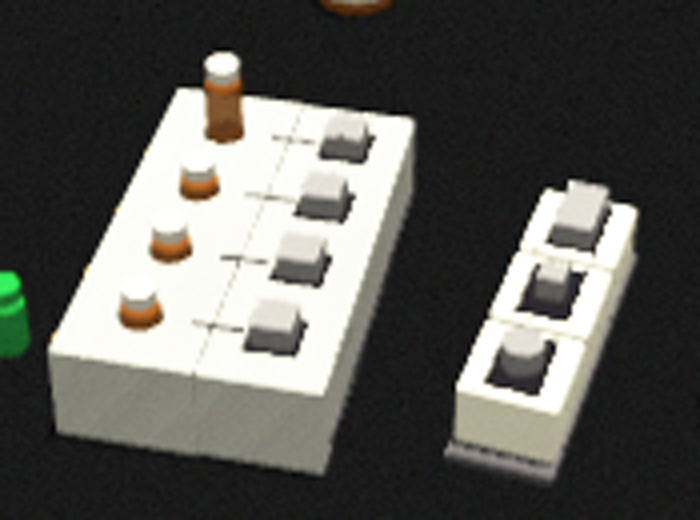

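Both zooms confirm it: the tall vial is in port 4 (the -y end), and its line leads to key 4. The start key is the pad's -y box.

Run:
```python
from h import *
g=cv2.imread('pics/top0.png')
z=lambda a,b:(a/3.5+235-.36,b/3.5+140-.36)
s=lambda a,b:(a/4+220-.375,b/4+155-.375)
T={'k1':z(102,244),'k2':z(193,251),'k3':z(287,257),'k4':z(380,264),'stop':z(116,456),'hold':z(216,477),'start':z(317,494)}
S={'k1':s(278,320),'k2':s(302,252),'k3':s(326,190),'k4':s(348,131),'stop':s(525,347),'hold':s(553,273),'start':s(584,204)}
for k in T:
    h=.076 if k[0]=='k' else .064
    a,b=onz('top',T[k],h),onz('side',S[k],h)
    o1,d1=ray('top',T[k]);o2,d2=ray('side',S[k])
    t=np.linalg.lstsq(np.c_[d1,-d2],o2-o1,rcond=None)[0]
    print(k,a.round(4),b.round(4),((o1+d1*t[0]+o2+d2*t[1])/2).round(4))
# deck: tall vial cap
print(onz('top',z(394,127),.11), onz('side',s(223,63),.11))
# mask centroids in top
hsv=cv2.cvtColor(g,cv2.COLOR_BGR2HSV)
for k in T:
    u,v=map(int,T[k]); print(k,g[v,u],end=' ')
```

```text
k1 [0.5796 0.0637 0.076 ] [0.5785 0.0711 0.076 ] [0.5806 0.0642 0.0698]
k2 [0.5798 0.0077 0.076 ] [0.5798 0.0132 0.076 ] [0.581  0.0078 0.0715]
k3 [ 0.5807 -0.05    0.076 ] [ 0.58   -0.0443  0.076 ] [ 0.5816 -0.0502  0.0714]
k4 [ 0.581 -0.107  0.076] [ 0.5807 -0.1034  0.076 ] [ 0.5816 -0.1073  0.0731]
stop [0.4527 0.0438 0.064 ] [0.4507 0.0491 0.064 ] [0.4521 0.044  0.0595]
hold [ 0.4452 -0.0173  0.064 ] [ 0.4452 -0.0146  0.064 ] [ 0.4454 -0.0173  0.0618]
start [ 0.4401 -0.0784  0.064 ] [ 0.437 -0.08   0.064] [ 0.4385 -0.0784  0.0652]
[ 0.65837737 -0.10707222  0.11      ] [ 0.65760779 -0.10787604  0.11      ]
k1 [157 170 175] k2 [157 171 174] k3 [159 172 176] k4 [158 172 176] stop [161 175 179] hold [160 174 179] start [163 176 180]
```

```bash
cat >> h.py <<'E'
from scipy.spatial.transform import Rotation as R
def delta(P,yaw=None):
    o=get_obs();q=o['eef_rot'];r=R.from_quat([q[1],q[2],q[3],q[0]])
    d=r.inv().apply(np.array(P)-o['eef_pos'])*1000
    x=r.apply([1,0,0]);w=np.arctan2(x[1],x[0])
    z=r.apply([0,0,1])
    print('shift mm',d.round(1),'yaw now',w.round(3),'z',z.round(4))
    if yaw is not None:
        t=R.from_euler('z',yaw)*R.from_euler('x',np.pi);print('turn',(r.inv()*t).as_rotvec().round(4))
E
python3 - <<'E'
from h import *
delta([.570,-.106,.20],0.0)
E
```

```text
shift mm [ 464.7 -228.    45. ] yaw now 0.457 z [-3.0e-04  1.3e-03 -1.0e+00]
turn [-0.0013  0.      0.4568]
```

```bash
python3 -m jog '[[[465,-228,45],[0,0,0.457],0],[[465,-228,45],[0,0,0.457],0],[[465,-228,45],[0,0,0.457],0],[[465,-228,45],[0,0,0.457],0],[[465,-228,45],[0,0,0.457],0],[[465,-228,45],[0,0,0.457],0],[[465,-228,45],[0,0,0.457],0],[[465,-228,45],[0,0,0.457],0],[[465,-228,45],[0,0,0.457],0],[[465,-228,45],[0,0,0.457],0],[[465,-228,45],[0,0,0.457],0],[[465,-228,45],[0,0,0.457],0],[[465,-228,45],[0,0,0.457],0],[[465,-228,45],[0,0,0.457],0],[[465,-228,45],[0,0,0.457],0],[[465,-228,45],[0,0,0.457],0],[[465,-228,45],[0,0,0.457],0],[[465,-228,45],[0,0,0.457],0]]'
python3 - <<'E'
from h import *
import json
o=get_obs();print(o['time_s'],o['eef_pos'],o['wrist_force'],o['opening'])
c=get_calibration('wrist');p,d=camera('wrist')
cv2.imwrite('pics/w1.png',p[:,:,::-1])
np.savez('w1.npz',d=d,**c)
for n,P in dict(k4=[.581,-.106,.076],k3=[.581,-.05,.076],st=[.439,-.079,.064],tip=o['eef_pos']-[0,0,.014]).items(): print(n,proj('wrist',P,c))
E
```

```text
time_s: 1.65
eef_pos: [0.5698, -0.107, 0.2002]
eef_rot: [-0.001, 1.0, -0.001, -0.0]
wrist_force: [0.3, 0.2, 0.0]
opening: -0.001
1.65 [ 0.56978327 -0.10704482  0.20015549] [0.28412049 0.18549994 0.04168322] -0.0005321830168206206
k4 [274.49660079 195.52211877]
k3 [207.69280426 195.69418316]
st [248.14350598 330.39229639]
tip [275.98691178 266.59412464]
```

View pics/w1.png

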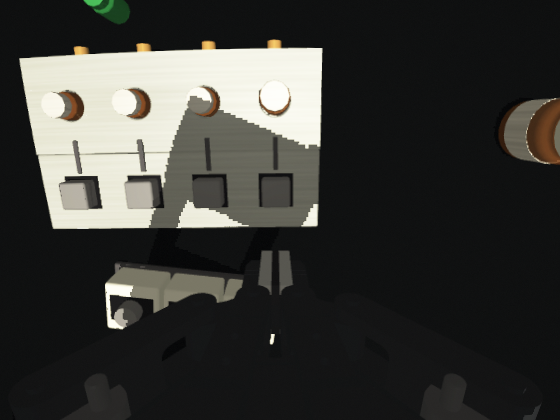

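The wrist view shows key 4 in shadow at about (276,190), with the fingertips ending at about (276,250). I'll measure the cap centre more finely.

Run:
```python
from h import *
c=dict(np.load('w1.npz'));d=c.pop('d')
p=cv2.imread('pics/w1.png')[160:220,170:330].astype(float)
p=np.clip(p*2.5,0,255).astype(np.uint8)
cv2.imwrite('pics/w1z.png',cv2.resize(p,None,fx=5,fy=5,interpolation=cv2.INTER_CUBIC))
f=lambda a,b:onz('wrist',(a,b),.076,c)
print(f(276,190),f(275.5,191))
np.set_printoptions(linewidth=200)
print(d[170:212:3,255:300:4].round(3))
```

```text
[ 0.58570745 -0.10726321  0.076     ] [ 0.58485874 -0.10684581  0.076     ]
[[0.268 0.269 0.269 0.27  0.269 0.269 0.269 0.269 0.269 0.27  0.269 0.27 ]
 [0.27  0.268 0.269 0.269 0.269 0.269 0.271 0.    0.269 0.269 0.27  0.27 ]
 [0.271 0.27  0.27  0.269 0.27  0.27  0.27  0.271 0.271 0.271 0.27  0.27 ]
 [0.271 0.27  0.258 0.258 0.258 0.257 0.257 0.256 0.257 0.27  0.271 0.271]
 [0.273 0.272 0.256 0.257 0.255 0.256 0.256 0.255 0.255 0.272 0.273 0.272]
 [0.274 0.272 0.257 0.258 0.258 0.256 0.256 0.257 0.257 0.273 0.273 0.272]
 [0.274 0.272 0.258 0.257 0.258 0.257 0.257 0.258 0.258 0.275 0.274 0.276]
 [0.275 0.273 0.259 0.259 0.258 0.257 0.257 0.258 0.258 0.274 0.274 0.273]
 [0.275 0.273 0.26  0.26  0.259 0.259 0.259 0.258 0.26  0.274 0.275 0.275]
 [0.276 0.275 0.259 0.259 0.26  0.259 0.26  0.26  0.259 0.276 0.276 0.274]
 [0.278 0.277 0.26  0.26  0.26  0.26  0.26  0.26  0.261 0.277 0.277 0.277]
 [0.277 0.277 0.262 0.262 0.263 0.261 0.26  0.262 0.26  0.277 0.278 0.277]
 [0.278 0.277 0.262 0.263 0.261 0.262 0.261 0.262 0.261 0.278 0.279 0.279]
 [0.278 0.279 0.28  0.279 0.279 0.28  0.279 0.28  0.279 0.279 0.279 0.279]]
```

View pics/w1z.png

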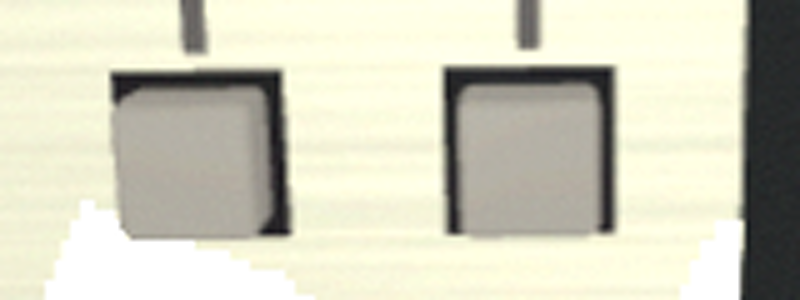

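Key 4 is at (0.582, -0.107), and three views agree within about 2 mm. I'll descend to 15 mm above it, then press in small steps.

```bash
python3 -m jog '[[[12,0,30],[0,0,0],0],[[12,0,60],[0,0,0],0],[[12,0,85],[0,0,0],0],[[12,0,95],[0,0,0],0],[[12,0,95],[0,0,0],0],[[12,0,95],[0,0,0],0]]'
python3 -m jog '[[[0,0,4],[0,0,0],0],[[0,0,8],[0,0,0],0],[[0,0,10],[0,0,0],0],[[0,0,12],[0,0,0],0],[[0,0,14],[0,0,0],0],[[0,0,16],[0,0,0],0],[[0,0,16],[0,0,0],0],[[0,0,16],[0,0,0],0]]'
```

```text
time_s: 2.2
eef_pos: [0.5818, -0.1075, 0.1057]
eef_rot: [-0.001, 1.0, -0.001, -0.0]
wrist_force: [-0.7, -0.0, 0.5]
opening: -0.001
time_s: 2.87
eef_pos: [0.5818, -0.1074, 0.0896]
eef_rot: [-0.001, 1.0, -0.001, -0.0]
wrist_force: [0.5, 0.4, -0.1]
opening: -0.002
```

Run:
```python
from h import *
p,d=camera('side');cv2.imwrite('pics/s2.png',cv2.resize(p[130:290,220:400,::-1],None,fx=4,fy=3.7))
```

```text
(no output)
```

View pics/s2.png

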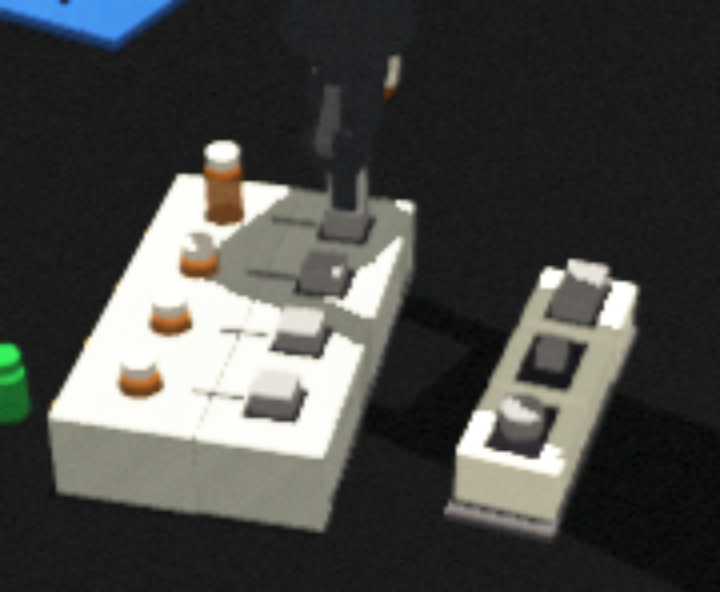

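The side view shows the fingertips centred just above key 4, at about (347,210). Next I'll press in 2 mm steps.

```bash
python3 -m jog '[[[0,0,1],[0,0,0],0],[[0,0,2],[0,0,0],0],[[0,0,3],[0,0,0],0],[[0,0,3],[0,0,0],0]]'
python3 -m jog '[[[0,0,1],[0,0,0],0],[[0,0,2],[0,0,0],0],[[0,0,3],[0,0,0],0],[[0,0,3],[0,0,0],0]]'
python3 -m jog '[[[0,0,1],[0,0,0],0],[[0,0,2],[0,0,0],0],[[0,0,2],[0,0,0],0],[[0,0,2],[0,0,0],0]]'
```

```text
time_s: 3.25
eef_pos: [0.5819, -0.1075, 0.0867]
eef_rot: [-0.001, 1.0, -0.001, -0.0]
wrist_force: [0.0, -0.0, 1.9]
opening: -0.002
time_s: 3.58
eef_pos: [0.5819, -0.1075, 0.0835]
eef_rot: [-0.001, 1.0, -0.001, -0.0]
wrist_force: [-0.4, 0.3, 1.7]
opening: -0.004
time_s: 3.92
eef_pos: [0.5819, -0.1075, 0.0817]
eef_rot: [-0.001, 1.0, -0.001, -0.0]
wrist_force: [-2.7, 0.2, 5.6]
opening: 0.001
```

```bash
python3 -m jog '[[[0,0,1],[0,0,0],0],[[0,0,1],[0,0,0],0],[[0,0,1],[0,0,0],0]]'
python3 -m jog '[[[0,0,1],[0,0,0],0],[[0,0,1],[0,0,0],0],[[0,0,1],[0,0,0],0]]'
```

```text
time_s: 4.17
eef_pos: [0.582, -0.1075, 0.0811]
eef_rot: [-0.001, 1.0, -0.001, -0.0]
wrist_force: [-2.0, 1.3, 7.4]
opening: -0.004
time_s: 4.42
eef_pos: [0.5819, -0.1075, 0.0805]
eef_rot: [-0.001, 1.0, -0.001, -0.0]
wrist_force: [-2.5, 1.3, 7.1]
opening: -0.005
```

Force is 7+ N, past the 5 N where the cushion starts, so the key is fully down. I'll lift, then move over towards the pad.

```bash
python3 -m jog '[[[0,0,-5],[0,0,0],0],[[0,0,-20],[0,0,0],0],[[0,0,-50],[0,0,0],0],[[0,0,-90],[0,0,0],0],[[0,0,-120],[0,0,0],0],[[-40,-8,-120],[0,0,0],0],[[-80,-16,-120],[0,0,0],0],[[-120,-24,-120],[0,0,0],0],[[-160,-28,-120],[0,0,0],0],[[-180,-28,-120],[0,0,0],0],[[-180,-28,-120],[0,0,0],0],[[-180,-28,-120],[0,0,0],0]]'
python3 - <<'E'
from h import *
c=get_calibration('wrist');p,d=camera('wrist')
cv2.imwrite('pics/w3.png',p[:,:,::-1]);np.savez('w3.npz',d=d,**c)
print(proj('wrist',[.439,-.079,.064],c),proj('wrist',[.582,-.107,.076],c))
# heights of the four keys by depth
T=c['world_from_camera']
for k,y in zip((1,2,3,4),(.064,.008,-.05,-.107)):
    u,v=proj('wrist',[.582,y,.07],c).round().astype(int)
    if 4<=u<556 and 4<=v<416:
        w=d[v-4:v+5,u-4:u+5];z=np.median(w[w>0]);o,r=ray('wrist',(u,v),c);print(k,(u,v),(o+r*z).round(4))
p,d=camera('top');cv2.imwrite('pics/t3.png',cv2.resize(p[140:310,235:385,::-1],None,fx=3.5,fy=3.5,interpolation=cv2.INTER_CUBIC))
E
```

```text
time_s: 5.42
eef_pos: [0.4017, -0.0792, 0.2009]
eef_rot: [-0.0, 1.0, -0.002, 0.001]
wrist_force: [0.0, -1.2, 0.6]
opening: -0.001
[275.33109986 162.6079196 ] [313.76454901 -34.52944883]
```

View pics/w3.png

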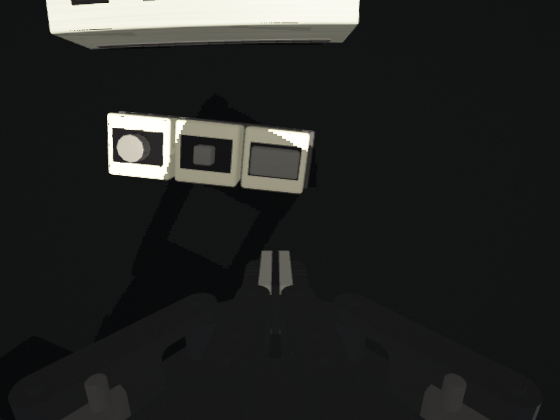

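View pics/t3.png

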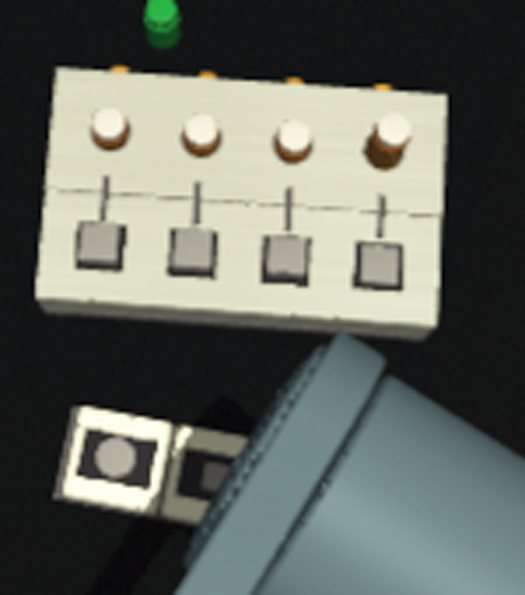

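The wrist view shows the bar key at about (275,163), exactly where predicted. I'll check that key 4 stayed down, using the side and top depth.

Run:
```python
from h import *
for n in ('side','top'):
    c=get_calibration(n);p,d=camera(n);T=c['world_from_camera']
    if n=='side': cv2.imwrite('pics/s3.png',cv2.resize(p[155:285,220:395,::-1],None,fx=4,fy=4,interpolation=cv2.INTER_CUBIC))
    for k,y in zip((1,2,3,4),(.065,.0085,-.049,-.107)):
        u,v=proj(n,[.581,y,.072],c).round().astype(int)
        w=d[v-2:v+3,u-2:u+3];o,r=ray(n,(u,v),c);print(n,k,(u,v),(o+r*np.median(w[w>0])).round(4))
c=dict(np.load('w3.npz'));d=c.pop('d')
print(onz('wrist',(275,162.5),.064,c))
p=cv2.imread('pics/w3.png')[115:200,230:330];cv2.imwrite('pics/w3z.png',cv2.resize(np.clip(p*2.0,0,255).astype(np.uint8),None,fx=6,fy=6,interpolation=cv2.INTER_CUBIC))
```

```text
side 1 (np.int64(289), np.int64(234)) [0.5786 0.0714 0.078 ]
side 2 (np.int64(295), np.int64(218)) [0.5793 0.0163 0.0775]
side 3 (np.int64(301), np.int64(202)) [ 0.5799 -0.0427  0.0776]
side 4 (np.int64(307), np.int64(188)) [ 0.5808 -0.1078  0.0711]
top 1 (np.int64(263), np.int64(209)) [0.5803 0.0655 0.0758]
top 2 (np.int64(289), np.int64(211)) [0.5806 0.0095 0.0749]
top 3 (np.int64(316), np.int64(213)) [ 0.5809 -0.0487  0.0752]
top 4 (np.int64(343), np.int64(215)) [ 0.5827 -0.1074  0.0682]
[ 0.43909292 -0.07871784  0.064     ]
```

View pics/s3.png

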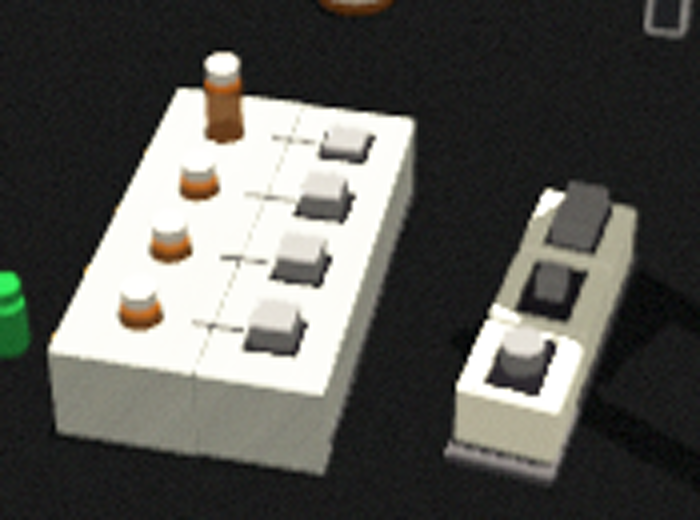

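View pics/w3z.png

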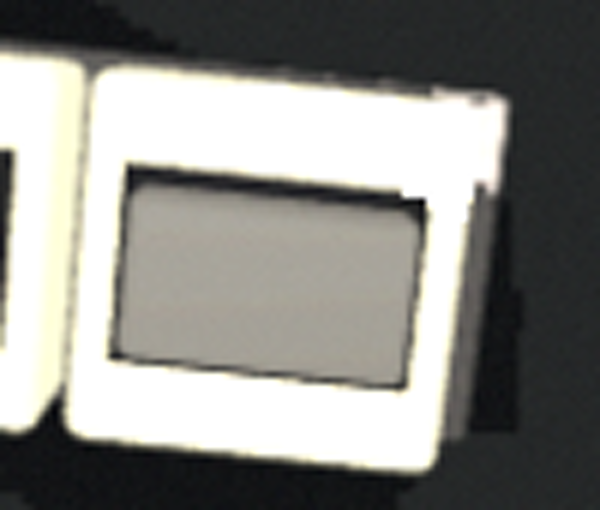

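Key 4 is clearly down, but the depth difference reads about 7 mm rather than 8. I'll average several frames before moving on.

Run:
```python
from h import *
for n in ('top','side'):
    c=get_calibration(n);D=[]
    for i in range(8): D.append(camera(n)[1])
    D=np.array(D);D[D==0]=np.nan;m=np.nanmean(D,0)
    print(n,'noise',np.nanmean(np.nanstd(D,0)[205:225,260:350]))
    K=[(1,.065,.076),(2,.0085,.076),(3,-.049,.076),(4,-.107,.068)]
    for k,y,z in K:
        u,v=proj(n,[.5815,y,z],c).round().astype(int)
        zs=np.array([[ (lambda o,r:(o+r*m[b,a])[2])(*ray(n,(a,b),c)) for a in range(u-5,u+6)] for b in range(v-4,v+5)])
        s=zs[2:7,3:8];print(k,(u,v),'median z',np.nanmedian(s).round(4),'top-plateau',np.sort(zs.ravel())[-40:-5].mean().round(4))
    for y in (.035,-.02,-.078):
        u,v=proj(n,[.5815,y,.06],c).round().astype(int);o,r=ray(n,(u,v),c);print('deck',(o+r*np.nanmean(m[v-1:v+2,u-1:u+2]))[2].round(4))
```

```text
top noise 0.0014289676
1 (np.int64(263), np.int64(208)) median z 0.0759 top-plateau 0.0763
2 (np.int64(289), np.int64(211)) median z 0.0758 top-plateau 0.0763
3 (np.int64(316), np.int64(213)) median z 0.0759 top-plateau 0.0762
4 (np.int64(343), np.int64(216)) median z 0.0676 top-plateau 0.0683
deck 0.0601
deck 0.0598
deck 0.0599
side noise 0.0020011282
1 (np.int64(288), np.int64(233)) median z 0.0782 top-plateau 0.0783
2 (np.int64(295), np.int64(216)) median z 0.0782 top-plateau 0.0782
3 (np.int64(301), np.int64(201)) median z 0.0781 top-plateau 0.0783
4 (np.int64(307), np.int64(189)) median z 0.0703 top-plateau 0.0704
deck 0.0675
deck 0.078
deck 0.0783
```

The key 4 drop averages 8.2 mm (top) and 7.8 mm (side), so it's fully down and the others are untouched. Now the start key at (0.439, -0.079).

```bash
python3 - <<'E'
from h import *
delta([.439,-.0787,.094])
E
python3 -m jog '[[[37,0,10],[0,0,0],0],[[37,0,50],[0,0,0],0],[[37,0,85],[0,0,0],0],[[37,0,107],[0,0,0],0],[[37,0,107],[0,0,0],0],[[37,0,107],[0,0,0],0]]'
python3 -m jog '[[[0,0,5],[0,0,0],0],[[0,0,10],[0,0,0],0],[[0,0,14],[0,0,0],0],[[0,0,14],[0,0,0],0],[[0,0,14],[0,0,0],0]]'
```

```text
shift mm [ 36.9  -0.5 106.7] yaw now -0.003 z [-2.e-04  9.e-04 -1.e+00]
time_s: 6.92
eef_pos: [0.4382, -0.0787, 0.093]
eef_rot: [-0.001, 1.0, -0.001, -0.002]
wrist_force: [0.3, 0.3, 1.5]
opening: 0.002
time_s: 7.33
eef_pos: [0.4384, -0.0788, 0.0794]
eef_rot: [-0.001, 1.0, -0.001, -0.001]
wrist_force: [-0.1, 0.0, -0.4]
opening: 0.002
```

Run:
```python
from h import *
p,d=camera('side');cv2.imwrite('pics/s4.png',cv2.resize(p[130:290,220:400,::-1],None,fx=4,fy=3.7))
```

```text
(no output)
```

View pics/s4.png

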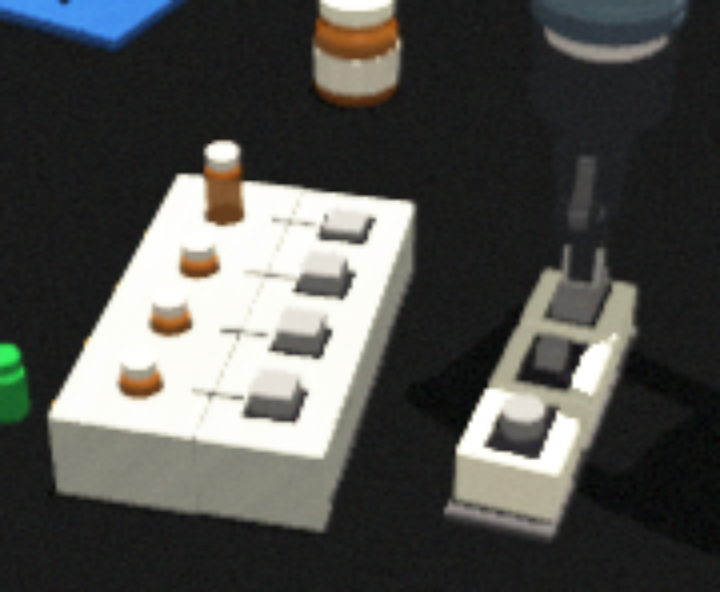

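The fingertips stand centred over the bar key, at about (585,280). Pressing.

```bash
python3 -m jog '[[[0,0,2],[0,0,0],0],[[0,0,4],[0,0,0],0],[[0,0,6],[0,0,0],0],[[0,0,8],[0,0,0],0],[[0,0,8],[0,0,0],0],[[0,0,8],[0,0,0],0]]'
python3 -m jog '[[[0,0,1],[0,0,0],0],[[0,0,2],[0,0,0],0],[[0,0,2],[0,0,0],0],[[0,0,2],[0,0,0],0]]'
```

```text
time_s: 7.88
eef_pos: [0.4389, -0.0791, 0.0716]
eef_rot: [-0.001, 1.0, -0.001, -0.001]
wrist_force: [1.2, -1.0, 2.6]
opening: -0.002
time_s: 8.22
eef_pos: [0.4389, -0.0791, 0.0698]
eef_rot: [-0.001, 1.0, -0.001, -0.001]
wrist_force: [-0.5, -0.1, 5.4]
opening: 0.0
```

```bash
python3 -m jog '[[[0,0,1],[0,0,0],0],[[0,0,2],[0,0,0],0],[[0,0,2],[0,0,0],0],[[0,0,2],[0,0,0],0]]'
```

```text
time_s: 8.55
eef_pos: [0.439, -0.0791, 0.0681]
eef_rot: [-0.001, 1.0, -0.001, -0.001]
wrist_force: [-1.4, 0.2, 8.1]
opening: 0.001
```

Force is 8.1 N with the tip 1.9 mm past full travel, so it's fully down. I'll release slowly and withdraw.

```bash
python3 -m jog '[[[0,0,-3],[0,0,0],0],[[0,0,-7],[0,0,0],0],[[0,0,-12],[0,0,0],0],[[0,0,-25],[0,0,0],0],[[0,0,-60],[0,0,0],0],[[0,0,-100],[0,0,0],0],[[0,0,-140],[0,0,0],0],[[-20,40,-160],[0,0,0],0],[[-40,80,-160],[0,0,0],0],[[-60,120,-160],[0,0,0],0],[[-80,160,-160],[0,0,0],0],[[-80,200,-160],[0,0,0],0],[[-80,240,-160],[0,0,0],0],[[-80,240,-160],[0,0,0],0],[[-80,240,-160],[0,0,0],0]]'
python3 - <<'E'
from h import *
p,d=camera('side');cv2.imwrite('pics/s5.png',p[:,:,::-1])
n='top';c=get_calibration(n);D=[]
for i in range(8): p,d=camera(n);D.append(d)
cv2.imwrite('pics/t5.png',p[:,:,::-1])
D=np.array(D);D[D==0]=np.nan;m=np.nanmean(D,0)
for k,P in dict(k1=(.5815,.065,.076),k2=(.5815,.0085,.076),k3=(.5815,-.049,.076),k4=(.5815,-.107,.068),stop=(.452,.044,.064),hold=(.445,-.017,.064),start=(.439,-.079,.064)).items():
    u,v=proj(n,P,c).round().astype(int);o,r=ray(n,(u,v),c);print(k,(u,v),(o+r*np.nanmean(m[v-1:v+2,u-1:u+2]))[2].round(4))
E
```

```text
time_s: 9.8
eef_pos: [0.3577, -0.3216, 0.2276]
eef_rot: [-0.001, 1.0, -0.003, -0.001]
wrist_force: [0.0, -0.3, -0.0]
opening: -0.002
k1 (np.int64(263), np.int64(208)) 0.076
k2 (np.int64(289), np.int64(211)) 0.0761
k3 (np.int64(316), np.int64(213)) 0.0755
k4 (np.int64(343), np.int64(216)) 0.0679
stop (np.int64(268), np.int64(270)) 0.064
hold (np.int64(296), np.int64(276)) 0.0638
start (np.int64(325), np.int64(281)) 0.064
```

View pics/t5.png

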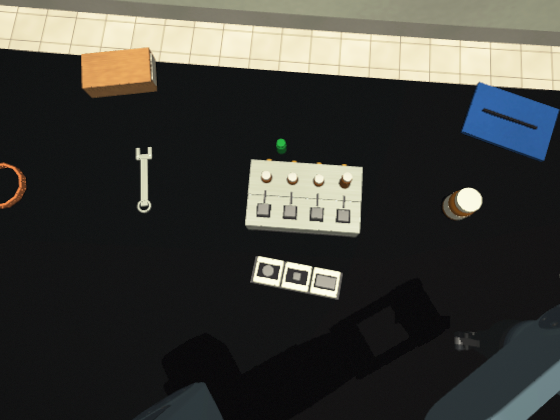

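View pics/s5.png

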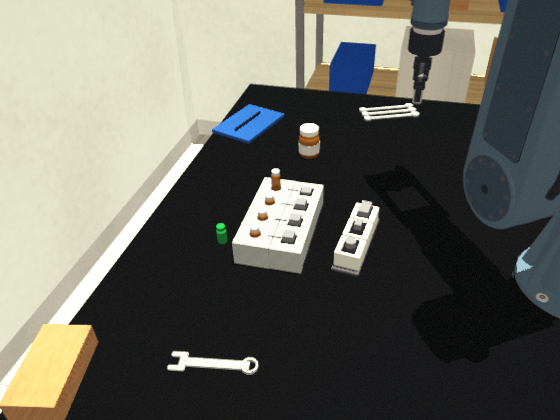

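The start key is back up, key 4 is still down, the vials, wrench and jar haven't moved, and the arm is clear.

```bash
python3 -c "
from bench import *
print(hand_in())"
```

```text
the job is handed in; nothing more can be done
None
```

I pressed key 4, the one in front of the tall vial's port, fully down, and it stayed down. I then pressed the wide bar key fully down with about 8 N and let it spring back up. After that I withdrew the arm and handed the job in, at about 10 s of the 45 s allowed.

- **Key heights:** The last depth check, averaged over eight top-camera frames, put key 4's top at 67.9 mm, which is 8 mm down. Keys 1–3 read about 76 mm and all three pad keys about 64 mm, so those are all up.
- **Rest of the scene:** The vials, wrench and jar looked unmoved in the top and side pictures.
- **Force:** Vertical pressing force peaked at about 8 N, and the reading was near zero at the end.
- **A reading that disagreed:** My first single-frame check of key 4 gave a travel of only about 7 mm. Averaging eight frames settled it at 7.8 to 8.2 mm. The side camera's heights also read about 2 mm high, which is within the stated calibration accuracy.

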